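Put the moka pot on: lid shut, onto the ring, hob on

TASK

Get the coffee going on the portable hob. The filled moka pot was left beside the cooking ring with its lid up: using only your fingers, gently and without gripping anything, push the lid fully shut and slide the pot over the glass until its base sits centred inside the small printed ring, and only then press the round metal power button fully in and let it go. Do not lift or tip the pot, and leave everything else on the worktop where it stands.

Things in the scene. Friction and masses are not known exactly. Their poses are not given: they have to be found in the camera images.
- moka: aluminium moka pot, full, about 0.8 kg, loose, upright on the hob, 98 mm wide, 174 mm high with the lid shut. Origin on its underside, 18 mm off its axis towards the handle; z up, +y to the spout, -y to the black handle. Slides on the glass at about 1 to 2 N; push it low, as high up it may tip. Starts left of the ring (from the control strip), handle roughly towards the strip
- pot_base (a point): centre of the pot's underside, on its axis: must come to the ring's centre. Outline, heights over the underside: boiler radius 49 mm, 0 to 64 mm; waist radius 38, to 85 mm; upper chamber radius 47 to 49, 85 to 145 mm; spout to 60 mm from the axis, 85 to 145 mm up; handle 18 mm wide, to 95 mm from the axis, 66 to 143 mm up
- moka_lid (a joint): angle of the pot's lid, rad: 0 shut, 1.745 fully back over the handle; starts at 1.25 to 1.65. The hinge is a little stiff: the lid stays at whatever angle it is left and takes under 1 N at its edge to turn. It stops at 0, resting on the rim
- lid_hinge (a point): on the lid's hinge line, handle side of the rim, 147 mm above the underside, above the pot's y axis; the line runs along the pot's x. The lid is a plate 98 mm wide reaching 95 mm from this line (towards the spout when shut); its outer face lies 11 mm out from the plane through the line (158 mm up when shut). Its knob, 16 mm across and 16 high, stands 47 mm from the line
- lid_edge (a point): middle of the lid's free edge, on its outer face, 93 mm from the hinge line; it moves with the lid
- hob: portable hob, fixed where it stands: grey case with black glass top, 330 mm deep (x) by 290 mm wide (y), glass top 48 mm above the worktop. Origin under its centre on the worktop; -x is its front with the control strip, y to its left seen from the control strip. The glass is flat and level all over
- ring (a point): centre of the printed rings on the glass, 48 mm above the worktop. The small bold ring is 130 mm across (the pot's base, 98 mm, fits inside it); the thin outer ring is 210 mm across
- power_top (a point): centre of the top of the power button: round aluminium cap 28 mm across with a red power mark, at the right end of the control strip, 7 mm proud of the glass. It moves with the button. The two circles at the left end of the strip are only printed
- power (a joint): travel of the power button, m: 0 out, 0.004 fully in (straight down); sprung, about 4 N fully in, comes back by itself
- mug: cream mug with a flower pattern, 88x119x99 mm; loose bystander, not to be disturbed; origin at its underside
- bowl: small white bowl, 115 mm across, 56 high; loose bystander, not to be disturbed; origin at its underside
- teaspoon: steel teaspoon, 130 mm long; loose bystander, not to be disturbed; origin at its underside
- timer: white and orange clockwork kitchen timer, 70 mm across, 56 high; loose bystander, not to be disturbed; origin at its underside
- spice_jar: spice jar with red cap, 45 mm across, 106 high; loose bystander, not to be disturbed; origin at its underside

How it is judged:
By the outcome, as a careful person would: the job done as asked, in the order asked, and still so for the second after the job is handed in, with the robot touching nothing.
It also fails if it takes over 64 s, if anything falls off the work surface, if the arm or the gripper's body presses on something with over 40 N, if the wrist force passes 120 N, or if a joint passes its speed limit or range.

ROBOT

A 6-joint arm with a two-finger parallel gripper is mounted at the origin on the work surface; the furniture and walls round the work are solid. World frame = base frame: x ahead of the robot, y to its left, z up, the work surface at z = 0. Lengths are in m, angles in rad, forces in N, time in s.
With the tool pointing down it reaches from about 0.35 to 0.975 m from the base axis. Payload 4.9 kg.
Tool frame: the origin (TCP) lies at the very end of the fingers, on their centre line; the grasp point (between the pads) lies 19 mm behind it; z points along the fingers, y is the line along which they close (so a half turn about z gives the same grasp; the last joint's range is limited). The gripper opens to 85 mm and grips with 20 to 120 N. Pads are 22 mm wide; open, the fingers measure 114 mm over their backs; the gripper's body (76 mm by 85 mm) begins 54 mm behind the grasp point. The pads swing forward as they close: fully open they stand 13 mm farther back than shut.
Start: joints at [1.227, 0.053, 1.613, -0, 1.476, -0.119], TCP at [0.139, 0.609, 0.231] pointing down, gripper open.
Joint ranges: [-3.01, 3.01], [-1.01, 2.22], [0.06, 2.58], [-1.02, 4.17], [0.09, 2.62], [-3.14, 3.14]. Speed limits (rad/s): [2.57, 2.57, 3.14, 3.14, 3.14, 3.14].

INTERFACE

Orientations are given as a rotation vector (axis times angle).
In Python, from station import get_obs, optics, ctrl gives the robot as it stands.
- The arm moves only by the shell command python3 -m pendant 'ROWS' [FORCE]. ROWS is JSON, a list of rows, each a list of 3 entries, a list of its own where there are three numbers: the shift along the tool's x, y, z in mm, then the turn, a rotation vector about the tool's x, y, z in rad, then the opening, from 0 (shut) to 1 (fully open). A call has 1 to 12 rows; each row shifts and turns the commanded pose from where the row before left it, along the tool's axes as they then stand; what a row does not reach is not made up. A row lasts 1/12 s, in which the tool goes at most 41.7 mm and 7.16 degrees, less where a joint would pass 70% of its speed; a pose out of reach is approached as far as the arm can. A call is refused whole if a number of a shift passes 41.7 or a number of a turn 0.125, either way. A call with a gripper value outside its range is refused whole. The fingers move at their own pace and stop on an object; FORCE is the grip in N (left out, the last holds). Time passes only in rows, so rows that do not move let the fingers close. It gives the time, the measured TCP pose, the force, the opening and the grip force at its end, in the units of the state.
- get_obs(): the state, without advancing time (a new reading comes with each control period).
- optics.get_image(name): name is "side" or "top" or "wrist"; returns the picture (400x640x3 uint8, red, green, blue); there is no depth.
- optics.camera_model(name): a dict with "fx", "fy", "cx", "cy" (pixels), "cam_to_world" (4x4, takes a point from camera to world coordinates). Camera axes: x right, y up, looking along -z (the intrinsics and any distortion apply to the point x, -y, -z); pixel columns grow to the right and rows downward; lengths in m; the calibration is good to about 2 mm. The wrist camera is an equidistant fisheye: a pixel r from the principal point sees the ray r / f radians off the axis. A picture is of the moment at which its call begins: read the wrist's pose just before it. camera_model takes no time and is no camera call; for the wrist camera it gives the pose at the moment of the call.
- ctrl.finish_job(): hands the job in; it is judged then, once.
The state is a dict: "t": time; "q": joint angles; "dq": joint speeds; "effort": joint torques, N m; "tool_pos": TCP position; "tool_rot": TCP orientation; "contact_force": force on the tool from outside, world axes, zero at the start; "wrist_torque": the same for the moment, N m; "opening": finger opening in m; "grip_force": force on a finger pad.
Only numpy, scipy, OpenCV 4.12 (cv2) and the standard library are available. Lean on these libraries where they do the work, as an engineer would, in place of code of your own. Each camera call takes 0.05 s, during which the arm holds its last target. There are 200 camera calls.

## Working session

There is one attempt and no reset: what is moved stays moved. The work goes in short steps, Python scripts to look and compute and a shell command to move; the robot and the scene stay as the last step left them, time stands still between calls to the robot, and variables do not carry over. Pictures are saved under pics/ and viewed, at most 10 in all, crops included, and the job is handed in when it is done.

```bash
mkdir -p pics; cat > h.py <<'E'
import numpy as np,cv2
from station import get_obs,optics,ctrl
def ray(name,u,v,m=None):
    m=m or optics.camera_model(name)
    a=np.array([(u-m['cx'])/m['fx'],(v-m['cy'])/m['fy']])
    if name=='wrist':
        r=np.linalg.norm(a);d=np.array([a[0]/r*np.sin(r),-a[1]/r*np.sin(r),-np.cos(r)])
    else: d=np.array([a[0],-a[1],-1])
    T=np.array(m['cam_to_world']);return T[:3,3],T[:3,:3]@d
def onz(name,u,v,z,m=None):
    o,d=ray(name,u,v,m);return o+d*(z-o[2])/d[2]
def proj(name,p,m=None):
    m=m or optics.camera_model(name);T=np.array(m['cam_to_world'])
    c=T[:3,:3].T@(np.array(p)-T[:3,3]);return m['fx']*c[0]/-c[2]+m['cx'],m['fy']*-c[1]/-c[2]+m['cy']
E
python3 - <<'E'
from h import *
for n in('top','side','wrist'):
    im=optics.get_image(n);cv2.imwrite(f'pics/{n}0.png',im[:,:,::-1]); m=optics.camera_model(n);print(n,m)
print(get_obs())
E
```

```text
top {'fx': 387.2244977106798, 'fy': 387.2244977106798, 'cx': 319.8256017026555, 'cy': 200.9725690227754, 'cam_to_world': array([[ 0.02107143,  0.99586242, -0.08839701,  0.42234137],
       [-0.99967384,  0.02226282,  0.01251343,  0.07776441],
       [ 0.01442962,  0.0881045 ,  0.99600672,  1.10130819],
       [ 0.        ,  0.        ,  0.        ,  1.        ]])}
side {'fx': 498.7755459824412, 'fy': 498.7755459824412, 'cx': 320.9653515370329, 'cy': 207.0983470140919, 'cam_to_world': array([[-0.99984548,  0.0133561 , -0.01142966,  0.47074451],
       [-0.0171038 , -0.58895864,  0.80798217,  1.39659741],
       [ 0.00405989,  0.80805281,  0.58909607,  1.12511693],
       [ 0.        ,  0.        ,  0.        ,  1.        ]])}
wrist {'fx': 309.70691628693146, 'fy': 309.70691628693146, 'cx': 320.8070762114867, 'cy': 197.80952399172153, 'cam_to_world': array([[ 0.22181487, -0.92870685, -0.29715611,  0.06353986],
       [ 0.97508636,  0.21058195,  0.06972686,  0.62617562],
       [-0.0021801 , -0.30521932,  0.95227959,  0.37140504],
       [ 0.        ,  0.        ,  0.        ,  1.        ]])}
{'t': 0.15, 'q': array([ 1.22697962e+00,  5.32351680e-02,  1.61398274e+00,  3.34542636e-05,
        1.47602346e+00, -1.19012370e-01]), 'dq': array([-0.00079771, -0.00275392, -0.00262819, -0.00088323,  0.00042342,
       -0.00102834]), 'effort': array([ 4.63352480e-04, -3.94237912e+01, -3.70722985e+01, -6.34257208e-05,
        4.54375462e-03, -4.04266615e-06]), 'tool_pos': array([0.13915272, 0.60880612, 0.2303244 ]), 'tool_rot': array([-3.52337539e-01, -3.12135819e+00,  2.50843542e-03]), 'contact_force': array([ 0.10202151, -0.2619348 ,  0.45626789]), 'wrist_torque': array([-0.01331124,  0.01680505,  0.01901351]), 'grip_force': 0.0, 'opening': 0.08538800550774106}
```

View pics/top0.png

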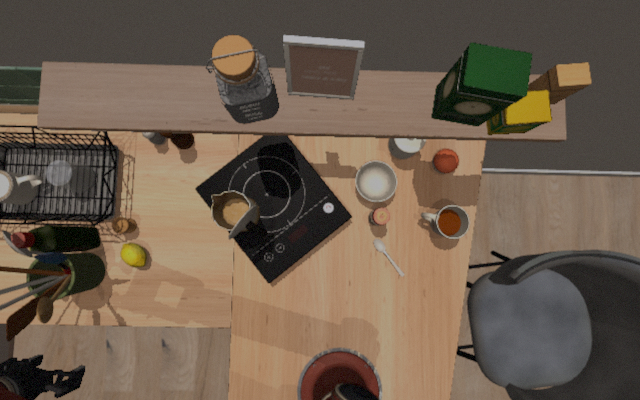

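View pics/side0.png

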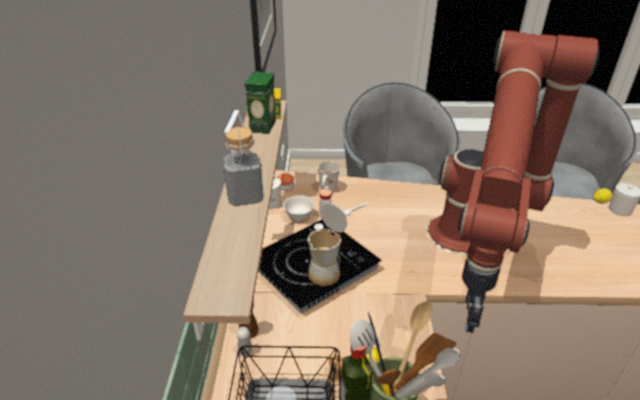

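```bash
python3 - <<'E'
from h import *
im=cv2.imread('pics/top0.png')[125:290,185:365]
a=cv2.resize(im,None,fx=4,fy=4,interpolation=cv2.INTER_CUBIC)
a=cv2.convertScaleAbs(a,alpha=1.6,beta=15)
s=cv2.imread('pics/side0.png')[170:320,240:400]
cv2.imwrite('pics/c1.png',cv2.resize(a,(655,600)))
cv2.imwrite('pics/c2.png',cv2.convertScaleAbs(cv2.resize(s,(640,600),interpolation=cv2.INTER_CUBIC),alpha=1.3))
E
```

```text
(no output)
```

View pics/c1.png

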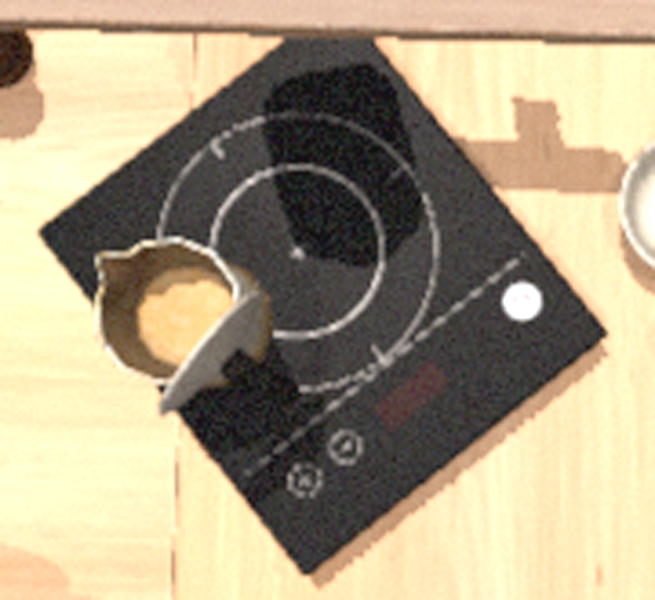

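View pics/c2.png

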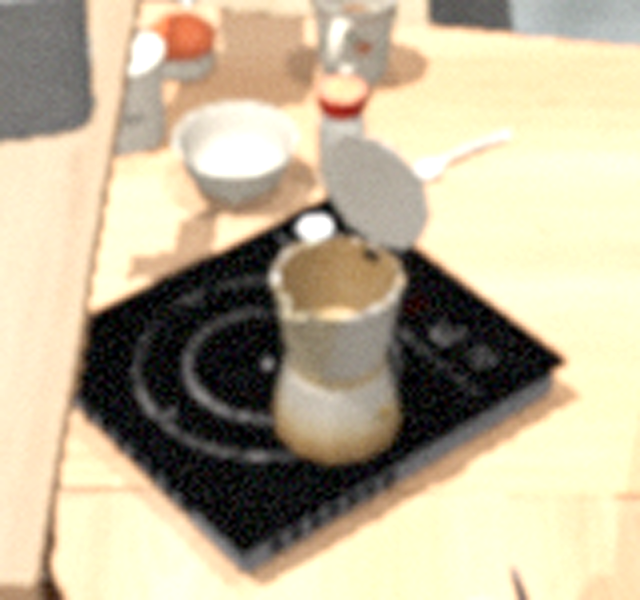

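```bash
cat >> h.py <<'E'
def c1(u,v,z): return onz('top',185+(u+.5)/3.639-.5,125+(v+.5)/3.636-.5,z)
def c2(u,v,z): return onz('side',240+(u+.5)/4-.5,170+(v+.5)/4-.5,z)
E
python3 - <<'E'
from h import *
np.set_printoptions(precision=4,suppress=True)
print('ring',c1(298,253,.048),c2(267,362,.048))
R=[c1(u,v,.048)[:2] for u,v in [(212,250),(298,165),(384,253),(298,338)]];print('ringpts',np.mean(R,0),np.array(R).tolist())
print('button',c1(522,301,.055),c2(315,226,.055))
for p in [(40,231),(606,335),(308,575)]: print('corner',c1(*p,.048))
from scipy.optimize import least_squares
P=np.array([c1(u,v,.193)[:2] for u,v in [(97,305),(100,340),(130,372),(158,381),(170,239),(205,249),(232,272)]])
s=least_squares(lambda q:np.linalg.norm(P-q[:2],axis=1)-q[2],[.4,.2,.048]);print('rim',s.x,s.fun)
print('spout',c1(98,256,.193),c2(278,300,.193))
# base from side: bottom rim of boiler front point and sides
print('base bottom pt',c2(337,464,.048),'sides',c2(274,420,.06),c2(401,420,.06), 'rim side l/r', c2(270,275,.193),c2(404,280,.193))
print('lid bl/tr',[c1(*p,.2) for p in [(160,411),(265,290)]])
m=optics.camera_model('side')
print('lid tip side top (325,150),(427,215)')
E
```

```text
ring [0.5311 0.2104 0.048 ] [0.5334 0.2082 0.048 ]
ringpts [0.5324 0.2104] [[0.5318819650467317, 0.27479849895214403], [0.5978393235392697, 0.2126089494714016], [0.5325312993689538, 0.14596067642050656], [0.46728269402534933, 0.20827550704097872]]
button [0.4982 0.0419 0.055 ] [0.4986 0.0408 0.055 ]
corner [0.5433 0.4038 0.048 ]
corner [ 0.4745 -0.0218  0.048 ]
corner [0.2931 0.1952 0.048 ]
rim [0.4771 0.2741 0.0464] [-0.0004  0.0011 -0.0002 -0.0006 -0.0002 -0.0007  0.0009]
spout [0.5112 0.3209 0.193 ] [0.5197 0.302  0.193 ]
base bottom pt [0.476  0.3209 0.048 ] sides [0.5247 0.2869 0.06  ] [0.4276 0.2849 0.06  ] rim side l/r [0.5266 0.2741 0.193 ] [0.4288 0.2776 0.193 ]
lid bl/tr [array([0.4125, 0.2753, 0.2   ]), array([0.4911, 0.2115, 0.2   ])]
lid tip side top (325,150),(427,215)
```

```bash
python3 - <<'E'
from h import *
ax=np.array([.477,.273])
for yaw in(46,52):
  s=np.array([np.cos(np.radians(yaw)),np.sin(np.radians(yaw))])
  for th in(1.25,1.45,1.65):
    out=[]
    for x in(-.045,0,.045):
      r=.048 if x else .095
      p=ax-.048*s+r*np.cos(th)*s-.008*np.sin(th)*s+x*np.array([s[1],-s[0]])
      P=[*p,.195+r*np.sin(th)+.008*np.cos(th)]
      a=proj('top',P);b=proj('side',P)
      out.append(((a[0]-185)*3.639,(a[1]-125)*3.636,(b[0]-240)*4,(b[1]-170)*4))
    print(yaw,th,np.round(out).tolist())
E
```

```text
46 1.25 [[144.0, 404.0, 422.0, 223.0], [165.0, 330.0, 363.0, 154.0], [251.0, 299.0, 332.0, 169.0]]
46 1.45 [[154.0, 415.0, 431.0, 216.0], [186.0, 353.0, 381.0, 140.0], [262.0, 310.0, 341.0, 163.0]]
46 1.65 [[166.0, 426.0, 440.0, 212.0], [210.0, 377.0, 399.0, 131.0], [273.0, 322.0, 350.0, 159.0]]
52 1.25 [[154.0, 404.0, 421.0, 217.0], [168.0, 327.0, 360.0, 153.0], [250.0, 289.0, 324.0, 170.0]]
52 1.45 [[166.0, 414.0, 429.0, 210.0], [192.0, 347.0, 376.0, 138.0], [262.0, 299.0, 332.0, 163.0]]
52 1.65 [[179.0, 424.0, 437.0, 205.0], [218.0, 368.0, 392.0, 127.0], [275.0, 309.0, 340.0, 159.0]]
```

```bash
python3 -m pendant '[[[0,-20,-12],[0,0,0.105],0],[[0,-35,-15],[0,0,0.105],0],[[0,-40,-15],[0,0,0.105],0],[[0,-40,-15],[0,0,0.105],0],[[0,-40,-15],[0,0,0.105],0],[[0,-40,-10],[0,0,0.105],0],[[0,0,0],[0,0,0],0]]' 20
```

```text
t: 0.73
tool_pos: [0.0336, 0.4249, 0.3159]
tool_rot: [-1.302, -2.856, -0.009]
contact_force: [1.4, 0.7, 1.5]
opening: 0.0007
grip_force: 0.0
```

```bash
cat >> h.py <<'E'
from scipy.spatial.transform import Rotation as Ro
def to(p):
    o=get_obs();R=Ro.from_rotvec(o['tool_rot']).as_matrix()
    print('pos',np.round(o['tool_pos'],4),'F',np.round(o['contact_force'],2),'axes',np.round(R.T,3).tolist(),'shift mm',np.round(1e3*R.T@(np.array(p)-o['tool_pos']),1),'t',o['t'])
E
python3 -m pendant '[[[-20,7,0],[0,0,0],0],[[-35,12,2],[0,0,0],0],[[-37,13,4],[0,0,0],0],[[-37,13,4],[0,0,0],0],[[-37,13,4],[0,0,0],0],[[-37,13,4],[0,0,0],0],[[-37,13,4],[0,0,0],0],[[-37,13,4],[0,0,0],0],[[-37,13,4],[0,0,0],0],[[-37,13,4],[0,0,0],0],[[-37,13,4],[0,0,0],0],[[-20,7,0],[0,0,0],0]]'; python3 -m pendant '[[[0,0,0],[0,0,0],0],[[0,0,0],[0,0,0],0]]'; python3 -c "
from h import *
to([.423,.2035,.272])
cv2.imwrite('pics/top1.png',optics.get_image('top')[:,:,::-1])
w=optics.get_image('wrist');cv2.imwrite('pics/w1.png',w[:,:,::-1])"
```

```text
t: 1.73
tool_pos: [0.4143, 0.2108, 0.2725]
tool_rot: [-1.306, -2.856, 0.003]
contact_force: [-0.6, -0.1, -0.8]
opening: 0.0001
grip_force: 0.0
t: 1.9
tool_pos: [0.4124, 0.2127, 0.2734]
tool_rot: [-1.305, -2.856, 0.002]
contact_force: [-0.1, 0.7, -0.1]
opening: 0.0003
grip_force: 0.0
pos [0.4124 0.2127 0.2734] F [-0.08  0.7  -0.05] axes [[-0.655, 0.756, 0.001], [0.756, 0.655, -0.002], [-0.002, -0.0, -1.0]] shift mm [-13.9   2.    1.4] t 1.9
```

View pics/w1.png

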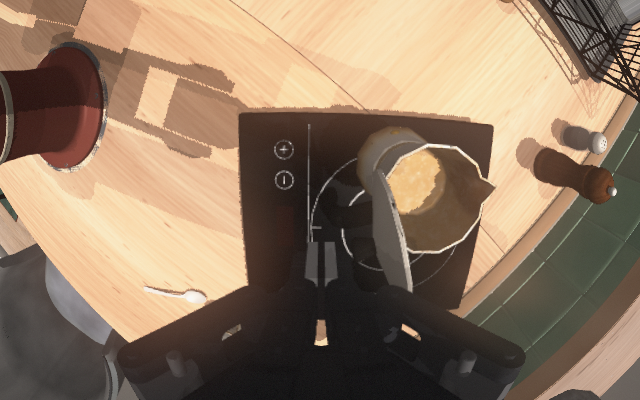

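```bash
python3 -m pendant '[[[0,12,0],[0,0,0],0],[[-1,12,0],[0,0,0],0],[[0,12,0],[0,0,0],0],[[0,12,0],[0,0,0],0],[[1,6,0],[0,0,0],0],[[1,6,0],[0,0,0],0],[[1,6,0],[0,0,0],0],[[1,6,1],[0,0,0],0],[[0,0,0],[0,0,0],0],[[0,0,0],[0,0,0],0]]'; python3 -c "
from h import *
to([.4475,.235,.195])
w=optics.get_image('wrist');s=optics.get_image('side')
a=np.vstack([w[120:320,240:520],cv2.resize(s[170:320,240:400],(280,262))]);cv2.imwrite('pics/w2.png',a[:,:,::-1])"
```

```text
t: 2.83
tool_pos: [0.4642, 0.2631, 0.2731]
tool_rot: [-1.302, -2.859, 0.0]
contact_force: [0.1, 0.7, 0.2]
opening: 0.0001
grip_force: 0.0
pos [0.4642 0.2631 0.2731] F [0.07 0.72 0.23] axes [[-0.657, 0.754, 0.0], [0.754, 0.657, -0.0], [-0.0, -0.0, -1.0]] shift mm [-10.2 -31.1  78.1] t 2.8333
```

View pics/w2.png

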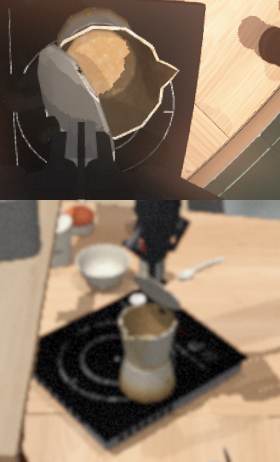

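The lid follows: it is now about 0.9 rad, with the fingers on its outer face past the knob and the pot unmoved. I'll continue along the arc.

```bash
python3 -m pendant '[[[1,7,5],[0,0,0],0],[[1,7,6],[0,0,0],0],[[1,6,6],[0,0,0],0],[[1,5,7],[0,0,0],0],[[0,5,8],[0,0,0],0],[[1,4,8],[0,0,0],0],[[0,3,8],[0,0,0],0],[[0,2,8],[0,0,0],0],[[0,2,6],[0,0,0],0],[[0,0,2],[0,0,0],0],[[0,0,0],[0,0,0],0]]'; python3 -c "
from h import *
to([.4475,.235,.195])"
```

```text
t: 3.85
tool_pos: [0.4916, 0.2933, 0.2081]
tool_rot: [-1.302, -2.858, 0.002]
contact_force: [-0.3, -0.6, -0.3]
opening: 0.0002
grip_force: 0.0
pos [0.4916 0.2933 0.2081] F [-0.31 -0.57 -0.34] axes [[-0.656, 0.754, 0.0], [0.754, 0.656, -0.002], [-0.002, -0.001, -1.0]] shift mm [-15.1 -71.5  13.2] t 3.85
```

```bash
python3 -m pendant '[[[0,0,1.5],[0,0,0],0],[[0,0,1],[0,0,0],0],[[0,0,0],[0,0,0],0]]';python3 -m pendant '[[[0,0,1],[0,0,0],0],[[0,0,0],[0,0,0],0]]';python3 -m pendant '[[[0,0,1],[0,0,0],0],[[0,0,0],[0,0,0],0]]'
```

```text
t: 4.1
tool_pos: [0.4921, 0.2936, 0.207]
tool_rot: [1.302, 2.858, 0.001]
contact_force: [0.4, -0.2, -0.3]
opening: -0.0001
grip_force: 0.0
t: 4.27
tool_pos: [0.4921, 0.2936, 0.206]
tool_rot: [1.302, 2.859, 0.001]
contact_force: [0.3, -0.1, 0.3]
opening: 0.0002
grip_force: 0.2
t: 4.43
tool_pos: [0.492, 0.2936, 0.2047]
tool_rot: [1.302, 2.859, 0.0]
contact_force: [0.1, 0.1, 1.2]
opening: -0.0002
grip_force: 0.2
```

```bash
python3 -m pendant '[[[0,0,1],[0,0,0],0],[[0,0,0],[0,0,0],0]]';python3 -m pendant '[[[0,0,1],[0,0,0],0],[[0,0,0],[0,0,0],0],[[0,0,0],[0,0,0],0]]'
```

```text
t: 4.6
tool_pos: [0.4921, 0.2937, 0.2037]
tool_rot: [1.302, 2.859, 0.0]
contact_force: [1.3, 0.8, 0.5]
opening: 0.0002
grip_force: 0.4
t: 4.85
tool_pos: [0.4922, 0.2937, 0.2034]
tool_rot: [1.302, 2.859, 0.001]
contact_force: [-1.1, -0.1, 5.0]
opening: 0.0003
grip_force: 1.9
```

```bash
python3 -m pendant '[[[0,0,-20],[0,0,0],0],[[0,0,-35],[0,0,0],0],[[10,-3,-20],[0,0,0],0.3],[[25,-8,0],[0,-0.11,0],0.6]]'; python3 -m pendant '[[[0,0,0],[0,-0.11,0],0.6],[[0,0,0],[0,-0.11,0],0.6],[[0,0,0],[0,-0.11,0],0.6],[[0,0,0],[0,-0.11,0],0.6],[[0,0,0],[0,-0.11,0],0.6],[[0,0,0],[0,0,0],0.6],[[0,0,0],[0,0,0],0.6]]'; python3 -c "
from h import *
to([.4147,.3446,.12]); to([.4147,.3446,.065])
w=optics.get_image('top');s=optics.get_image('side')
cv2.imwrite('pics/t3.png',w[:,:,::-1]);cv2.imwrite('pics/s3.png',s[:,:,::-1])
a=np.hstack([cv2.resize(w[125:290,185:365],(400,367)),cv2.resize(s[150:320,240:420],(400,367))]);cv2.imwrite('pics/c3.png',cv2.convertScaleAbs(a[:,:,::-1],alpha=1.4))"
```

```text
t: 5.18
tool_pos: [0.4662, 0.3105, 0.2836]
tool_rot: [1.269, 2.754, -0.061]
contact_force: [0.9, 0.7, 1.3]
opening: 0.0231
grip_force: 0.0
t: 5.77
tool_pos: [0.4597, 0.3132, 0.2758]
tool_rot: [1.041, 2.295, -0.36]
contact_force: [0.0, 1.3, -0.3]
opening: 0.0511
grip_force: 0.0
pos [0.4597 0.3132 0.2758] F [ 0.05  1.34 -0.35] axes [[-0.522, 0.594, -0.612], [0.753, 0.658, -0.003], [0.4, -0.462, -0.791]] shift mm [137.4 -12.7  90.7] t 5.7667
pos [0.4597 0.3132 0.2758] F [ 0.05  1.34 -0.35] axes [[-0.522, 0.594, -0.612], [0.753, 0.658, -0.003], [0.4, -0.462, -0.791]] shift mm [171.  -12.5 134.2] t 5.7667
```

View pics/c3.png

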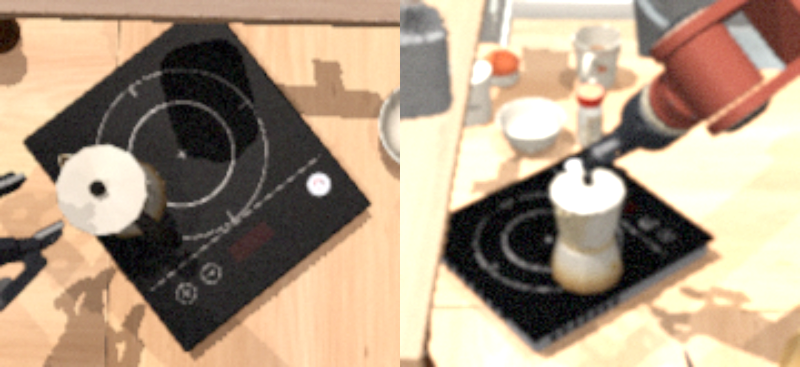

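The lid is flat on the rim, with its disc centred at about (101,190) in the left crop and nothing else moved. Next I'll work out the pot axis.

```bash
cat >> h.py <<'E'
def pot(tag,zl=.203):
    t=optics.get_image('top');s=optics.get_image('side')
    cv2.imwrite(f'pics/t{tag}.png',t[:,:,::-1]);cv2.imwrite(f'pics/s{tag}.png',s[:,:,::-1])
    return lid(t,zl)
def lid(t,zl=.203,box=(150,250,200,330)):
    h=cv2.cvtColor(np.ascontiguousarray(t),cv2.COLOR_RGB2HSV)
    m=((h[...,1]<75)&(h[...,2]>120)).astype(np.uint8);k=np.zeros_like(m);k[box[0]:box[1],box[2]:box[3]]=1
    m=cv2.morphologyEx(m*k,cv2.MORPH_OPEN,np.ones((7,7)))
    c=max(cv2.findContours(m,0,2)[0],key=cv2.contourArea)
    e=cv2.minEnclosingCircle(c);M=cv2.moments(c);cen=(M['m10']/M['m00'],M['m01']/M['m00'])
    print('lid px',e,cen,'area r',np.sqrt(M['m00']/np.pi));p=onz('top',*cen,zl);q=onz('top',*e[0],zl);print(p,q);return p
E
python3 - <<'E'
from h import *
lid(cv2.imread('pics/t3.png')[:,:,::-1])
u=lambda c,r:(240+(c-400)/2.222,150+r/2.159)
# side: boiler bottom & sides, lid centre
for c,r,z in [(587,293,.048),(552,268,.06),(622,268,.06),(588,187,.206)]: print(onz('side',*u(c,r),z))
E
```

```text
lid px ((230.16748046875, 209.8743896484375), 20.818805694580078) (230.27265469061877, 209.93266799733863) area r 19.967051170495804
[0.47659631 0.27347306 0.203     ] [0.47672613 0.27372147 0.203     ]
[0.47514027 0.32122917 0.048     ]
[0.52387765 0.28477089 0.06      ]
[0.42746776 0.2827126  0.06      ]
[0.47555931 0.28067817 0.206     ]
```

```bash
python3 -m pendant '[[[20,-6,-16],[0,0,0],0.6],[[23,-7,-17],[0,0,0],0.6],[[18,0,24],[0,0,0],0.6],[[25,0,33],[0,0,0],0.6],[[25,0,33],[0,0,0],0.6],[[25,0,33],[0,0,0],0.6],[[0,0,0],[0,0,0],0.6],[[0,0,0],[0,0,0],0.6]]'; python3 -c "
from h import *
to([.414,.345,.065])"
```

```text
t: 6.53
tool_pos: [0.4166, 0.3419, 0.1221]
tool_rot: [1.044, 2.292, -0.364]
contact_force: [0.3, -0.8, 0.9]
opening: 0.0509
grip_force: 0.0
pos [0.4166 0.3419 0.1221] F [ 0.31 -0.83  0.88] axes [[-0.519, 0.595, -0.614], [0.756, 0.655, -0.004], [0.399, -0.466, -0.79]] shift mm [38.2  0.3 42.6] t 6.5333
```

```bash
python3 -m pendant '[[[15,0,17],[0,0,0],0.6],[[14,0,16],[0,0,0],0.6],[[9,0,9.5],[0,0,0],0.6],[[0,0,0],[0,0,0],0.6],[[0,0,0],[0,0,0],0.6]]'; python3 -c "
from h import *
to([.414+.658*.03,.345-.753*.03,.065])"
```

```text
t: 6.95
tool_pos: [0.4151, 0.3474, 0.0684]
tool_rot: [1.045, 2.29, -0.355]
contact_force: [0.2, 0.2, -0.4]
opening: 0.0515
grip_force: 0.0
pos [0.4151 0.3474 0.0684] F [ 0.24  0.21 -0.44] axes [[-0.517, 0.597, -0.613], [0.755, 0.656, 0.002], [0.404, -0.462, -0.79]] shift mm [-22.4  -2.3  21.7] t 6.95
```

```bash
python3 -m pendant '[[[-7,-1,7],[0,0,0],0.6],[[-8,-1,6],[0,0,0],0.6],[[-6,0,5],[0,0,0],0.6],[[-4,0,3],[0,0,0],0.6],[[0,0,0],[0,0,0],0.6]]'; python3 -m pendant '[[[-4,0,3],[0,0,0],0.6],[[-4,0,3],[0,0,0],0.6],[[0,0,0],[0,0,0],0.6]]';python3 -c "
from h import *
to([.5315,.2100,.065]);pot(4)"
```

```text
t: 7.37
tool_pos: [0.4348, 0.3197, 0.0657]
tool_rot: [1.046, 2.29, -0.357]
contact_force: [-0.0, 0.8, -1.1]
opening: 0.0511
grip_force: 0.0
t: 7.62
tool_pos: [0.4409, 0.3126, 0.0653]
tool_rot: [1.044, 2.291, -0.358]
contact_force: [-0.0, 0.2, -0.3]
opening: 0.0512
grip_force: 0.0
pos [0.4409 0.3126 0.0653] F [-0.01  0.17 -0.28] axes [[-0.518, 0.596, -0.613], [0.755, 0.656, -0.0], [0.402, -0.463, -0.79]] shift mm [-107.9    1.1   84.2] t 7.6167
lid px ((230.16748046875, 209.8743896484375), 20.818805694580078) (230.2363491430849, 209.98140029228108) area r 19.98298656901829
[0.47648143 0.27355219 0.203     ] [0.47672613 0.27372147 0.203     ]
```

```bash
python3 -m pendant '[[[-3,0,2.5],[0,0,0],0.6],[[-3,0,2.5],[0,0,0],0.6],[[-3,0,2.5],[0,0,0],0.6],[[-3,0,2],[0,0,0],0.6],[[-3,0,2],[0,0,0],0.6],[[0,0,0],[0,0,0],0.6],[[0,0,0],[0,0,0],0.6]]';python3 -c "
from h import *
to([.5315,.2100,.065]);pot(5)"
```

```text
t: 8.3
tool_pos: [0.4531, 0.2985, 0.0654]
tool_rot: [1.044, 2.291, -0.358]
contact_force: [0.2, -0.2, -0.4]
opening: 0.0513
grip_force: 0.0
pos [0.4531 0.2985 0.0654] F [ 0.18 -0.22 -0.38] axes [[-0.518, 0.596, -0.613], [0.755, 0.656, -0.0], [0.402, -0.463, -0.79]] shift mm [-93.1   1.1  72.9] t 8.3
lid px ((233.29747009277344, 208.90505981445312), 20.877588272094727) (233.2, 208.5762191048764) area r 19.927156922508512
[0.47989264 0.26684243 0.203     ] [0.47913439 0.26658621 0.203     ]
```

```bash
python3 -m pendant '[[[-2,0,1.5],[0,0,0],0.6],[[-3,0,2.5],[0,0,0],0.6],[[-4,0,3],[0,0,0],0.6],[[-4,0,3],[0,0,0],0.6],[[-4,0,3],[0,0,0],0.6],[[-4,0,3],[0,0,0],0.6],[[-4,0,3],[0,0,0],0.6],[[-4,0,3],[0,0,0],0.6],[[-4,0,3],[0,0,0],0.6],[[-4,0,3],[0,0,0],0.6],[[-3,0,2.5],[0,0,0],0.6],[[0,0,0],[0,0,0],0.6]]';python3 -c "
from h import *
to([.5038,.2417,.065]);pot(6)"
```

```text
t: 9.4
tool_pos: [0.4865, 0.2601, 0.066]
tool_rot: [1.044, 2.29, -0.358]
contact_force: [-0.0, -0.4, 0.2]
opening: 0.0512
grip_force: 0.0
pos [0.4865 0.2601 0.066 ] F [-0.   -0.43  0.21] axes [[-0.518, 0.596, -0.614], [0.755, 0.656, -0.0], [0.402, -0.464, -0.789]] shift mm [-19.3   1.   16.3] t 9.4
lid px ((250.2159881591797, 194.9925537109375), 20.67176628112793) (250.2157659488013, 194.766626032778) area r 19.790914959878798
[0.51293847 0.22870102 0.203     ] [0.51241042 0.22868103 0.203     ]
```

```bash
python3 -m pendant '[[[-2,0.5,1.5],[0,0,0],0.6],[[-3,0.5,2.5],[0,0,0],0.6],[[-4,0.5,3],[0,0,0],0.6],[[-4,0.5,3],[0,0,0],0.6],[[-3,0,2.5],[0,0,0],0.6],[[-2,0,1.5],[0,0,0],0.6],[[0,0,0],[0,0,0],0.6],[[0,0,0],[0,0,0],0.6]]';python3 -c "
from h import *
to([.5038,.2417,.065]);pot(7)
t=cv2.imread('pics/t7.png');s=cv2.imread('pics/s7.png')
a=np.hstack([cv2.resize(t[150:250,215:315],(400,400),interpolation=2),cv2.resize(s[200:300,250:350],(400,400),interpolation=2)]);cv2.imwrite('pics/c7.png',cv2.convertScaleAbs(a,alpha=1.6))"
```

```text
t: 10.17
tool_pos: [0.5026, 0.2447, 0.0658]
tool_rot: [1.044, 2.291, -0.358]
contact_force: [0.4, 0.1, 0.0]
opening: 0.0513
grip_force: 0.0
pos [0.5026 0.2447 0.0658] F [0.39 0.09 0.  ] axes [[-0.518, 0.596, -0.613], [0.755, 0.656, -0.0], [0.402, -0.463, -0.79]] shift mm [-1.9 -1.1  2.5] t 10.1667
lid px ((256.89361572265625, 188.23049926757812), 20.42885398864746) (256.7681811979806, 188.2138081593669) area r 19.71840576652941
[0.52862604 0.21403893 0.203     ] [0.52859356 0.21374596 0.203     ]
```

View pics/c7.png

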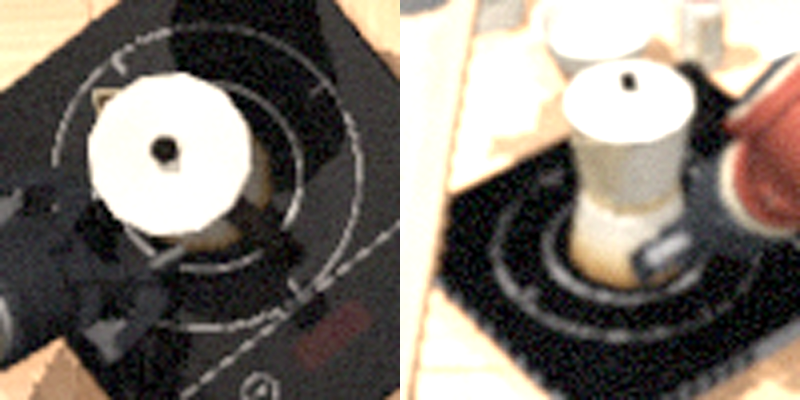

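```bash
python3 - <<'E'
from h import *
np.set_printoptions(precision=4,suppress=True)
u=lambda c,r:(250+(c-400+.5)/4-.5,200+(r+.5)/4-.5)
print('base',onz('side',*u(634,262),.06), 'bottompt',onz('side',*u(615,289),.048))
print('lid',onz('side',*u(629,99),.206))
print('ring l',onz('side',*u(545,248),.048),'front',onz('side',*u(622,303),.048))
print('outer l/front',onz('side',*u(492,250),.048),onz('side',*u(622,338),.048))
t=lambda c,r:(215+(c+.5)/4-.5,150+(r+.5)/4-.5)
for c,r in [(303,170),(195,270),(54,165),(362,180),(206,26),(206,328)]: print('ring top',onz('top',*t(c,r),.048))
E
```

```text
base [0.5263 0.2445 0.06  ] bottompt [0.5405 0.2625 0.048 ]
lid [0.5291 0.2245 0.206 ]
ring l [0.5984 0.2167 0.048 ] front [0.5344 0.278  0.048 ]
outer l/front [0.6403 0.2199 0.048 ] [0.5328 0.3158 0.048 ]
ring top [0.5383 0.1455 0.048 ]
ring top [0.4684 0.2169 0.048 ]
ring top [0.5379 0.3152 0.048 ]
ring top [0.5323 0.1051 0.048 ]
ring top [0.6365 0.215  0.048 ]
ring top [0.4293 0.2081 0.048 ]
```

```bash
python3 -m pendant '[[[-1.5,0.5,1],[0,0,0],0.6],[[-2,0.5,1.5],[0,0,0],0.6],[[-1,0.5,1],[0,0,0],0.6],[[0,0,0],[0,0,0],0.6],[[0,0,0],[0,0,0],0.6]]';python3 -c "
from h import *
to([.5038,.2417,.065]);pot(8)"
```

```text
t: 10.68
tool_pos: [0.5073, 0.2416, 0.0657]
tool_rot: [1.044, 2.291, -0.358]
contact_force: [0.5, 0.0, -0.2]
opening: 0.0513
grip_force: 0.4
pos [0.5073 0.2416 0.0657] F [ 0.51  0.   -0.16] axes [[-0.519, 0.596, -0.613], [0.754, 0.656, -0.0], [0.402, -0.463, -0.79]] shift mm [ 2.3 -2.6 -0.9] t 10.6833
lid px ((258.27142333984375, 186.65428161621094), 20.5229549407959) (258.24103200883, 186.65756070640174) area r 19.60913925979463
[0.53235533 0.21074301 0.203     ] [0.53236465 0.2106726  0.203     ]
```

```bash
python3 -m pendant '[[[4,0,-3],[0,0,0],0.6],[[12,0,-9],[0,0,0],0.6],[[20,0,-16],[0,0,0],0.6],[[20,0,-16],[0,0,0],0.6],[[-12,0,-15],[0,0,0],0],[[-23,0,-30],[0,0,0],0],[[-23,0,-30],[0,0,0],0],[[-23,0,-30],[0,0,0],0],[[-23,0,-30],[0,0,0],0],[[-23,0,-30],[0,0,0],0]]'; python3 -m pendant '[[[0,0,0],[0,0.11,0],0],[[0,0,0],[0,0.11,0],0],[[0,0,0],[0,0.11,0],0],[[0,0,0],[0,0.11,0],0],[[0,0,0],[0,0.11,0],0],[[0,0,0],[0,0.11,0],0],[[0,0,0],[0,0,0],0],[[0,0,0],[0,0,0],0]]';python3 -c "
from h import *
to([.4985,.0415,.29]);pot(9)"
```

```text
t: 11.62
tool_pos: [0.4595, 0.2962, 0.2764]
tool_rot: [1.043, 2.291, -0.357]
contact_force: [0.8, 0.5, -0.1]
opening: 0.0001
grip_force: 0.0
t: 12.28
tool_pos: [0.4606, 0.2952, 0.2744]
tool_rot: [1.305, 2.856, -0.002]
contact_force: [0.2, 0.2, 0.1]
opening: -0.0004
grip_force: 0.0
pos [0.4606 0.2952 0.2744] F [0.18 0.17 0.05] axes [[-0.655, 0.756, -0.002], [0.756, 0.655, -0.0], [0.001, -0.002, -1.0]] shift mm [-216.6 -137.4  -15.1] t 12.2833
lid px ((258.206787109375, 186.97767639160156), 20.676265716552734) (258.2047026279391, 186.6508990318119) area r 19.584775026828055
[0.53236903 0.21082805 0.203     ] [0.53160228 0.2107963  0.203     ]
```

```bash
python3 -m pendant '[[[-13,-8,-5],[0,0,0],0],[[-26,-16,-5],[0,0,0],0],[[-30,-19,-5],[0,0,0],0],[[-30,-19,0],[0,0,0],0],[[-30,-19,0],[0,0,0],0],[[-30,-19,0],[0,0,0],0],[[-30,-19,0],[0,0,0],0],[[-28,-18,0],[0,0,0],0],[[0,0,0],[0,0,0],0],[[0,0,0],[0,0,0],0]]';python3 -c "
from h import *
to([.4985,.0415,.085]);w=optics.get_image('wrist');cv2.imwrite('pics/w9.png',w[:,:,::-1])"
```

```text
t: 13.22
tool_pos: [0.4988, 0.0423, 0.2891]
tool_rot: [-1.304, -2.858, 0.001]
contact_force: [-0.0, 1.2, -0.1]
opening: -0.0001
grip_force: 0.0
pos [0.4988 0.0423 0.2891] F [-0.02  1.18 -0.08] axes [[-0.655, 0.755, -0.0], [0.755, 0.655, -0.001], [-0.001, -0.001, -1.0]] shift mm [ -0.4  -0.6 204.1] t 13.2167
```

View pics/w9.png

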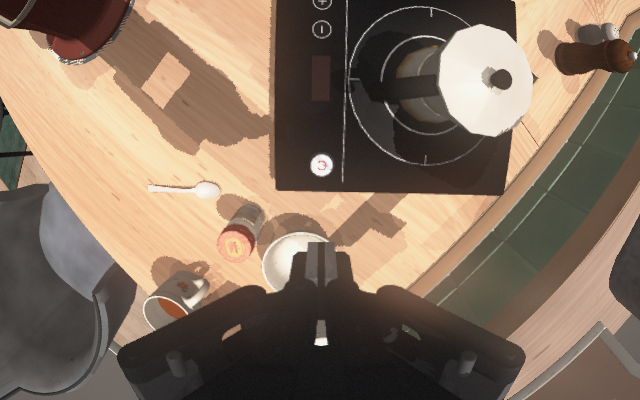

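```bash
python3 -c "
from h import *
print('button',onz('wrist',321,165,.055),'jar',onz('top',379,215,.1),'bowl',onz('top',376,182,.05))"; python3 -m pendant '[[[0,0,20],[0,0,0],0],[[0,0,35],[0,0,0],0],[[0,-0.5,40],[0,0,0],0],[[0,0,40],[0,0,0],0],[[0,0,40],[0,0,0],0],[[0,0,29],[0,0,0],0],[[0,0,12],[0,0,0],0],[[0,0,6],[0,0,0],0],[[0,0,0],[0,0,0],0]]'
```

```text
button [0.49914351 0.04326312 0.055     ] jar [ 0.47812313 -0.08904125  0.1       ] bowl [ 0.57133464 -0.08843618  0.05      ]
t: 14.02
tool_pos: [0.4984, 0.0433, 0.067]
tool_rot: [-1.299, -2.859, 0.001]
contact_force: [-0.3, -0.4, 1.1]
opening: -0.0005
grip_force: 0.0
```

```bash
python3 -m pendant '[[[0,0,5],[0,0,0],0],[[0,0,5],[0,0,0],0],[[0,0,3],[0,0,0],0],[[0,0,2],[0,0,0],0],[[0,0,1],[0,0,0],0],[[0,0,0],[0,0,0],0]]'; python3 -m pendant '[[[0,0,1.5],[0,0,0],0],[[0,0,0],[0,0,0],0],[[0,0,0],[0,0,0],0]]'
```

```text
t: 14.52
tool_pos: [0.4996, 0.0421, 0.0523]
tool_rot: [1.302, 2.857, 0.002]
contact_force: [0.4, 1.0, 2.3]
opening: 0.0001
grip_force: 1.4
t: 14.77
tool_pos: [0.4997, 0.0421, 0.051]
tool_rot: [1.302, 2.857, 0.001]
contact_force: [0.3, 0.4, 4.6]
opening: -0.0001
grip_force: 2.6
```

```bash
python3 -m pendant '[[[0,0,1],[0,0,0],0],[[0,0,1],[0,0,0],0],[[0,0,0],[0,0,0],0],[[0,0,0],[0,0,0],0]]'
```

```text
t: 15.1
tool_pos: [0.4998, 0.0422, 0.0507]
tool_rot: [1.302, 2.858, 0.001]
contact_force: [-5.2, 1.1, 16.6]
opening: 0.0
grip_force: 8.1
```

Fully in: 16.6 N against a hard stop. I'll release, then check.

```bash
python3 -m pendant '[[[0,0,-4],[0,0,0],0],[[0,0,-10],[0,0,0],0],[[0,0,-25],[0,0,0],0],[[0,0,-40],[0,0,0],0],[[0,0,-40],[0,0,0],0],[[20,-20,-30],[0,0,0],0],[[0,0,0],[0,0,0],0],[[0,0,0],[0,0,0],0],[[0,0,0],[0,0,0],0]]';python3 -c "
from h import *
to([.5,.04,.2]);pot(10)
t=cv2.imread('pics/t10.png');s=cv2.imread('pics/s10.png')
a=np.hstack([cv2.resize(t[140:290,185:335],(400,400),interpolation=2),cv2.resize(s[170:320,240:390],(400,400),interpolation=2)]);cv2.imwrite('pics/c10.png',cv2.convertScaleAbs(a,alpha=1.5))"
```

```text
t: 15.85
tool_pos: [0.4698, 0.0441, 0.1961]
tool_rot: [-1.302, -2.858, 0.001]
contact_force: [0.6, 1.3, -0.8]
opening: -0.0001
grip_force: 0.0
pos [0.4698 0.0441 0.1961] F [ 0.62  1.3  -0.78] axes [[-0.656, 0.754, 0.001], [0.754, 0.656, -0.001], [-0.001, -0.0, -1.0]] shift mm [-22.9  20.1  -4. ] t 15.85
lid px ((258.0223693847656, 186.94512939453125), 20.573760986328125) (258.16146483562216, 186.68511582743793) area r 19.556311724091138
[0.53228643 0.21092579 0.203     ] [0.53166884 0.21122784 0.203     ]
```

View pics/c10.png

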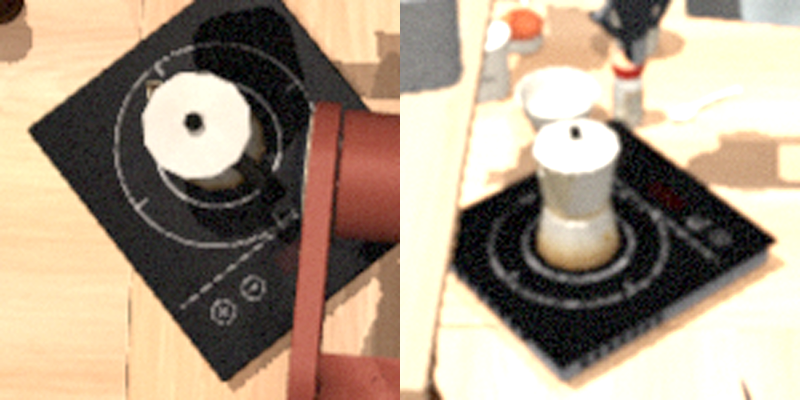

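The lid is shut. The base (cols 536–620) sits centred in the small ring (521–636), and the bystanders are in place.

```bash
python3 -c "
from station import ctrl
print(ctrl.finish_job())"
```

```text
the job is handed in; nothing more can be done
None
```

The job is handed in: I shut the lid, slid the pot until it sat centred in the small ring (within about 1 mm by the cameras), then pressed the power button to its stop and released it, with no bystander seen to move.

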